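# Clamp the right dashboard in the gluing cradle

## Robot

A 7-joint arm with a two-finger parallel gripper is mounted at the origin on the work surface. World frame = base frame: x ahead of the robot, y to its left, z up, the work surface at z = 0. Lengths are in m, angles in degrees, forces in N, time in s.
With the tool pointing down it reaches from about 0.35 to 0.775 m from the base axis. Payload 3.1 kg.
Tool frame: the origin (TCP) lies on the centre line of the jaws, within the pads' length; the fingertips stand 17 mm ahead of it and the grasp point (between the pads) lies 2 mm behind it (robot.tip_reach is the distance from the TCP to the fingertips, in m); z points along the fingers, y is the line along which they close (so a half turn about z gives the same grasp; the last joint's range is limited). The gripper opens to 85 mm and grips with 20 to 120 N. Pads are 22 mm wide; open, the fingers measure 114 mm over their backs; the gripper's body (76 mm by 85 mm) begins 54 mm behind the grasp point. The pads swing forward as they close: fully open they stand 13 mm farther back than shut.
Start: joints at [61.381, 17.813, 0.802, 86.603, -0.252, 75.585, -1.558], TCP at [0.243, -0.493, 0.248] pointing down, gripper open.
Joint ranges: [-154.91, 154.91], [-16.99, 109.72], [-72.82, 74.43], [7.12, 147.25], [-82.49, 262.49], [11.32, 116.49], [-174.64, 174.64]. Speed limits (degrees/s): [159.86, 159.86, 180, 180, 180, 180, 180].

## Interface

Orientations are given as [roll, pitch, yaw] about the fixed x, y, z axes, in that order (R = Rz(yaw) Ry(pitch) Rx(roll)).
In Python, from station import robot, fingers, vision, workorder, recognise gives the robot as it stands. Calls block until the motion is done:
- robot.move_to(position, orientation): joint-space move of the TCP to a pose.
- robot.line_to(position, orientation=None, velocity=0.15, f_stop=None): straight line of the TCP; orientation=None keeps the orientation; velocity is the mean speed in m/s. With f_stop (N) it stops when the force on the tool has changed by that much, and returns True; else False.
- robot.move_j(angles): joint-space move.
- fingers.gripper_to(opening, force=None): opening from 0.0 (shut) to 1.0 (fully open); force is the grip in N (None keeps the last); returns when the fingers have stopped.
- robot.pause(seconds).
- robot.inverse_kinematics(position, orientation): joint angles nearest the present ones, or None.
- vision.grab_frame(name): name is "scene" or "top"; returns the picture (480x640x3 uint8, red, green, blue); there is no depth.
- vision.calibration(name): a dict with "mtx" (3x3 intrinsics, pixels), "extrinsics" (4x4, takes a point from world to camera coordinates). Camera axes: x right, y up, looking along -z (the intrinsics and any distortion apply to the point x, -y, -z); pixel columns grow to the right and rows downward; lengths in m; the calibration is good to about 2 mm. A picture is of the moment at which its call begins. calibration takes no time and is no camera call.
A pose or a line that the arm cannot do raises robot.PlanningError and nothing moves.
- workorder.close_job(): hands the job in; it is judged then, once.
Trained networks look in the newest picture that a camera, given by its name, has taken for a name from the list of things; names that differ only in an ending like _2 or _b are one class to them, and where a whole thing is asked for, a point or a joint stands for the part that bears it (a point fixed in the world has none). Each returns a list of dicts, best first, with "p" (0 to 1); they miss things now and then, are a little off and sometimes report something else, mostly with a low value. They report only what shows in the picture. A call takes as long as a camera call. They do not tell look-alikes from the thing itself.
- recognise(label, camera): "rect" ([centre column, centre row, width, height] in pixels, round what is visible of it).
Readings, each from a call of its own:
- robot.current_time_s(): time.
- robot.current_joint_positions(): joint angles.
- robot.current_dq(): joint speeds.
- robot.current_joint_torque(): joint torques, N m.
- robot.current_tool_pos(): TCP position.
- robot.current_eef_rot(): TCP orientation.
- robot.current_contact_force(): force on the tool from outside, world axes, zero at the start.
- robot.current_torque(): the same for the moment, N m.
- robot.current_finger_gap(): opening from 0.0 (shut) to 1.0 (fully open).
- robot.current_gripper_force(): force on a finger pad.
Only numpy, scipy, OpenCV 4.12 (cv2) and the standard library are available. Lean on these libraries where they do the work, as an engineer would, in place of code of your own. Each camera call takes 0.05 s, during which the arm holds its last target. There are 200 camera calls.

## Task

Three black model dashboards lie on the cutting mat, alike but for their length: only one just fits between the cheeks of the aluminium gluing cradle. The cradle slides along its rail, so it can be brought opposite that dashboard: push the dashboard over the mat, back first, fully home against the cradle's back stop, and then swing the clamp arm all the way down over it. The paint is fresh, so do not lift that dashboard off the mat, and leave the other two dashboards, the paint jar, the glue bottle and the screwdriver where they are.

Things in the scene. Friction and masses are not known exactly. Their poses are not given: they have to be found in the camera images.
- dash_a: glossy black plastic model-car dashboard, 80 mm long (its y) x 55 mm deep (x) x 30 mm high (top 8 mm set back 12 mm at the front), about 120 g. Origin: centre of the underside. +x points out of its plain flat back, which faces the cradle side at the start; the fascia with vents (-x) faces the robot. Too short: it would sit loose in the cradle.
- dash_b: glossy black plastic model-car dashboard, 100 mm long (its y) x 55 mm deep (x) x 30 mm high (top 8 mm set back 12 mm at the front), about 120 g. Origin: centre of the underside. +x points out of its plain flat back, which faces the cradle side at the start; the fascia with vents (-x) faces the robot. The one that just fits the cradle (3 mm play each side).
- dash_c: glossy black plastic model-car dashboard, 122 mm long (its y) x 55 mm deep (x) x 30 mm high (top 8 mm set back 12 mm at the front), about 120 g. Origin: centre of the underside. +x points out of its plain flat back, which faces the cradle side at the start; the fascia with vents (-x) faces the robot. Too long to enter the cradle.
- dash_b_back (a point): bottom middle of the back face of the 100 mm dashboard: 27.5 mm along +x from the origin of dash_b, same axes
- bay (a point): on the cradle, at mat level, middle of its back stop's face; moves with the cradle. x points level into the stop, away from the robot; y along the rail to the left; z up. Bare aluminium cradle without a floor, 2 mm clear of the mat: two cheeks from the stop to x = -55 mm, inner faces y = +-53 mm, outer +-65 mm, tops 30 mm high. A dashboard is home when its back touches the stop (x = 0)
- mouth (a point): middle of the cradle's open mouth at mat level, 70 mm in front of bay (its x = -70 mm), same axes. Flared lead-in plates run from the cheeks' ends (x = -55 mm) to here, where the opening is 123 mm wide; 150 mm over their outsides
- cradle (a joint): position of the cradle along the rail, -0.2 to 0.2 m, growing along the bay's +y (to the left); it stays where it is left, about 2 N moves it
- clamp (a joint): clamp arm angle: 0 = fully down (level, pointing to the bay's -x over the dashboard, its rubber foot 1 mm above a dashboard's top), grows as it opens up and back, 1.57 = upright, limit 1.7 rad. Stiff hinge: it stays where it is left; about 2 N at the bar moves it
- clamp_hinge (a point): clamp's hinge line: 40 mm behind the back stop face (+x of bay), 50 mm above the mat, along the bay's y. Its lugs rise to 59 mm on the block behind the back stop, which is 34 mm high, x = 0 to 75 mm, y = +-61 mm of bay
- clamp_bar (a point): middle of the clamp's black cross bar at the end of the steel arm, 85 mm from the hinge; round bar 13 mm thick, 76 mm long along the bay's y. When the clamp is down it lies at x = -45 mm, 50 mm above the mat
- rail: fixed aluminium rail on the mat, 560 mm long along its y, 22 mm high, carrying the cradle; steel end blocks 28 mm high. Origin: mat level, at rail middle, 45 mm in front of (robot side of) the rail bar's centre line; the bay lies on the origin when the cradle joint reads 0; same axes as the bay
- paint_jar: small amber glass paint jar, 44 mm across, 55 mm high; origin at the centre of its underside; bystander
- glue_bottle: small white plastic glue bottle, 42 mm across, 75 mm high; origin at the centre of its underside; bystander
- screwdriver: screwdriver 170 mm long lying on the mat, left of the rail; origin at its middle underneath, x along it; bystander. All these things stand on the green cutting mat, whose top is 3 mm above the bench (z = 0.003)
Not all that is in view belongs to the job. What is shaped like the dash_b but blue is not meant.

How it is judged:
By the outcome, as a careful person would: the job done as asked, in the order asked, and still so for the second after the job is handed in, with the robot touching nothing.
It also fails if it takes over 67 s, if anything falls off the work surface, if the arm or the gripper's body presses on something with over 40 N, if the wrist force passes 120 N, or if a joint passes its speed limit or range.

## Working session

There is one attempt and no reset: what is moved stays moved. The work goes in short steps, each a Python script; the robot and the scene stay as the last script left them, time stands still between calls to the robot, and variables do not carry over. Pictures are saved under pics/ and viewed, at most 10 in all, crops included, and the job is handed in when it is done.

```bash
ls; mkdir -p pics
python3 - <<'E'
from station import robot, fingers, vision, recognise
import cv2
for c in ("scene","top"):
    im=vision.grab_frame(c); cv2.imwrite(f"pics/{c}0.png",im[:,:,::-1])
    k=vision.calibration(c); print(k)
    for l in ("dash_b","cradle","clamp_bar","rail","paint_jar","glue_bottle","screwdriver"):
        print(c,l,[(round(d["p"],2),[round(v) for v in d["rect"]]) for d in recognise(l,c)])
print(robot.current_time_s())
E
```

```text
pics
{'mtx': array([[442.9820112 ,   0.        , 321.25541602],
       [  0.        , 442.9820112 , 244.26245858],
       [  0.        ,   0.        ,   1.        ]]), 'extrinsics': array([[-0.84322471,  0.53750385, -0.00785504,  0.34401182],
       [-0.45244994, -0.70175182,  0.55030304,  0.15527292],
       [ 0.29027771,  0.46758313,  0.83492806, -1.23056145],
       [ 0.        ,  0.        ,  0.        ,  1.        ]])}
scene dash_b [(0.85, [272, 226, 38, 45]), (0.82, [486, 309, 35, 47]), (0.76, [344, 346, 38, 44]), (0.57, [306, 280, 37, 45])]
scene cradle [(0.65, [406, 380, 24, 28]), (0.36, [212, 242, 17, 39])]
scene clamp_bar [(0.78, [209, 246, 15, 50])]
scene rail [(0.56, [239, 328, 104, 230])]
scene paint_jar []
scene glue_bottle [(0.7, [231, 161, 15, 23])]
scene screwdriver [(0.59, [367, 439, 69, 68]), (0.23, [232, 161, 17, 26])]
{'mtx': array([[445.01405604,   0.        , 315.41954628],
       [  0.        , 445.01405604, 242.54791374],
       [  0.        ,   0.        ,   1.        ]]), 'extrinsics': array([[ 0.00560196, -0.99987648, -0.01468487,  0.03087357],
       [ 0.99912631,  0.00498835,  0.04149387, -0.41806358],
       [-0.04141549, -0.01490449,  0.99903084, -1.02994982],
       [ 0.        ,  0.        ,  0.        ,  1.        ]])}
top dash_b [(0.87, [391, 221, 54, 29]), (0.83, [192, 348, 50, 42]), (0.59, [314, 216, 46, 27])]
top cradle [(0.89, [375, 158, 61, 69]), (0.74, [315, 216, 41, 28])]
top clamp_bar [(0.83, [384, 140, 37, 13])]
top rail [(0.8, [319, 153, 247, 82]), (0.25, [170, 238, 21, 15])]
top paint_jar [(0.94, [169, 240, 21, 18])]
top glue_bottle [(0.71, [500, 225, 27, 21])]
top screwdriver [(0.79, [156, 181, 14, 78]), (0.36, [372, 159, 66, 73])]
0.8
```

Run:
```python
import cv2
a=cv2.imread("pics/top0.png")[90:390,130:530]; cv2.imwrite("pics/top0c.png",cv2.resize(a,(800,600),interpolation=cv2.INTER_CUBIC))
```

```text
(no output)
```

View pics/top0c.png

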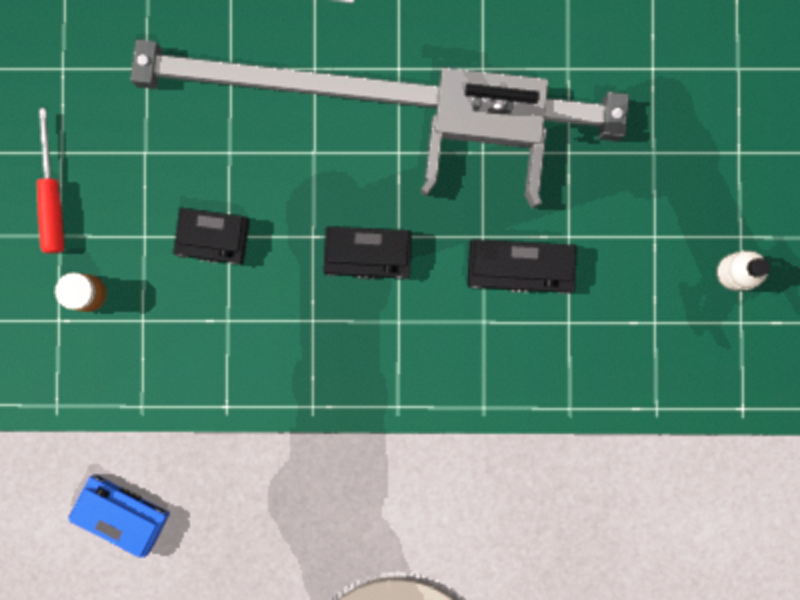

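View pics/scene0.png

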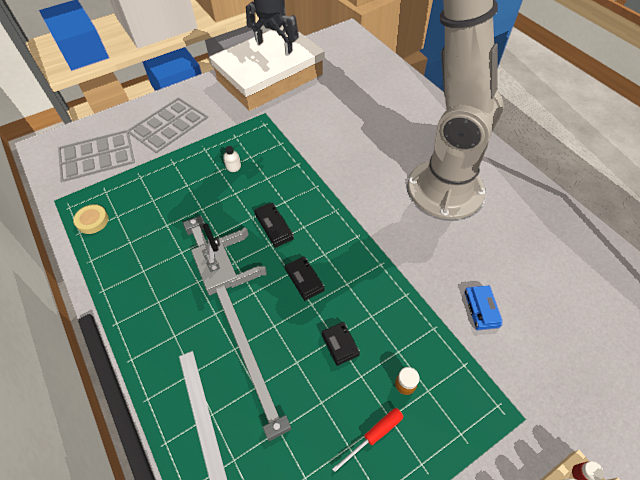

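The black candidates in full-frame top pixels are (236,208), (314,216) and (391,221). The blue one at (192,348) is a decoy. The middle one, at (314,216), has an intermediate apparent length, so it should be the 100 mm dashboard. I'll fit models to check the lengths and get poses, with the enlarged crop above as the visual reference.

```bash
cat > h.py <<'E'
import numpy as np, cv2
from scipy.optimize import minimize
from station import robot, fingers, vision, recognise
M=0.003
def proj(P,c):
    k=vision.calibration(c); E=k["extrinsics"]; p=np.atleast_2d(P)@E[:3,:3].T+E[:3,3]
    p=p*[1,-1,-1]; q=p@k["mtx"].T; return q[:,:2]/q[:,2:]
def R2(a): return np.array([[np.cos(a),-np.sin(a)],[np.sin(a),np.cos(a)]])
def place(L,pose): # local pts (z above mat) -> world
    L=np.atleast_2d(np.array(L,float)); xy=L[:,:2]@R2(pose[2]).T+pose[:2]; return np.c_[xy,L[:,2]+M]
def dashpts(l):
    h=l/2; return [[x,y,z] for y in(-h,h) for x,z in((-.0275,0),(.0275,0),(-.0275,.022),(.0275,.03),(-.0155,.03))]
def unproj(uv,z,c):
    k=vision.calibration(c); E=k["extrinsics"]; d=np.linalg.inv(k["mtx"])@[*uv,1]*[1,-1,-1]
    d=E[:3,:3].T@d; o=-E[:3,:3].T@E[:3,3]; return o+d*(z-o[2])/d[2]
def fit_dash(im,uv,c="top",l=None,yaw=-.07):
    x0,y0=int(uv[0])-45,int(uv[1])-45; s=8
    roi=im[y0:y0+90,x0:x0+90].astype(np.uint8); g=cv2.resize(roi,None,fx=s,fy=s,interpolation=cv2.INTER_CUBIC).astype(float)
    m=((g.max(2)<58)).astype(np.uint8)
    m=cv2.morphologyEx(m,cv2.MORPH_CLOSE,np.ones((70,70))); m=cv2.morphologyEx(m,cv2.MORPH_OPEN,np.ones((50,50)))
    n,lab,st,ce=cv2.connectedComponentsWithStats(m); i=min(range(1,n),key=lambda i:np.hypot(*(ce[i]-45*s))); m=(lab==i).astype(np.uint8)
    def cost(v):
        p=(proj(place(dashpts(v[3] if l is None else l),v),c)-[x0-.5,y0-.5])*s-.5
        t=np.zeros_like(m); cv2.fillConvexPoly(t,cv2.convexHull(np.round(p*16).astype(np.int32)),1,shift=4); return (t!=m).sum()/m.sum()
    w=unproj(uv,.02,c); v0=[w[0],w[1],yaw]+([.1] if l is None else []); d=[.01,.01,.08]+([.015] if l is None else [])
    S=np.array([v0]+[np.array(v0)+np.eye(len(v0))[i]*d[i] for i in range(len(v0))])
    r=minimize(cost,v0,method="Nelder-Mead",options=dict(initial_simplex=S,maxiter=300,xatol=1e-4,fatol=1e-4)); return r.x,r.fun
E
python3 - <<'E'
from h import *
im=cv2.imread("pics/top0.png")
for uv in((236,208),(314,216),(391,221)): print(fit_dash(im,uv))
f=lambda c:(c[0]/2+130-.25,c[1]/2+90-.25)
L=unproj(f((142,60)),.031+.004,"top");Rr=unproj(f((616,113)),.035,"top");print("rail ends",L,Rr,np.degrees(np.arctan2(-(L-Rr)[0],(L-Rr)[1])),np.hypot(*(L-Rr)[:2]))
# enlarged cradle crop
a=im[115:200,330:450]; cv2.imwrite("pics/cr.png",cv2.resize(a,None,fx=6.6,fy=6.6,interpolation=cv2.INTER_CUBIC))
E
```

```text
(array([ 0.49603274,  0.21807373, -0.11819545,  0.07589038]), np.float64(0.06676160637994873))
(array([ 0.47790309,  0.03621746, -0.06308827,  0.09884549]), np.float64(0.0523361673312768))
(array([ 0.46263518, -0.14080572, -0.06250545,  0.11979234]), np.float64(0.05596068484464173))
rail ends [0.69951204 0.29931344 0.035     ] [ 0.63863369 -0.24586879  0.035     ] -6.371597774515124 0.5485707225492276
```

View pics/cr.png

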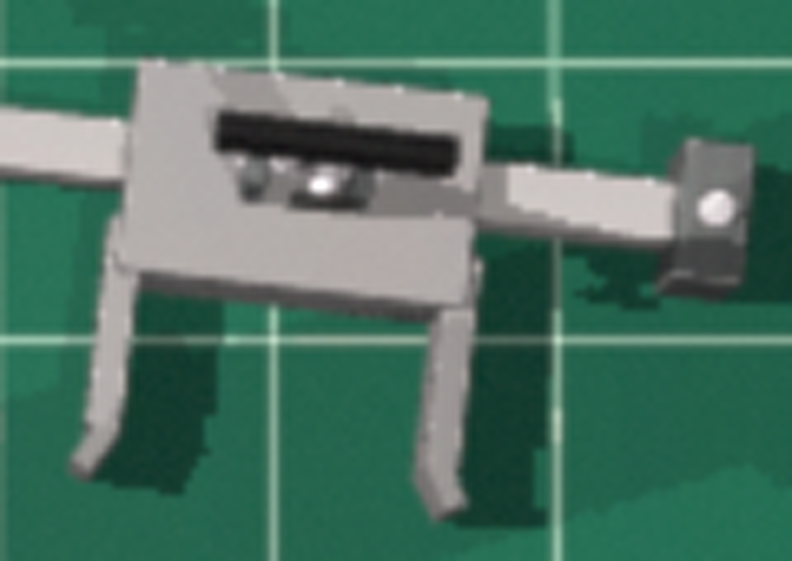

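Fitted lengths are 76, 99 and 120 mm, so the middle dashboard at pixel (314,216) is dash_b. In the crop, the cradle block's corners are at (138,62), (487,97), (463,305) and (118,265), with the bar near upright at (337,143).

Run:
```python
from h import *
from scipy.optimize import least_squares
f=lambda c:np.array(c)/6.6+[330,115]-.5+.5/6.6
obs=f([(138,62),(487,97),(463,305),(118,265),(72,468),(462,505)])
L=np.array([(75,61,34),(75,-61,34),(0,-61,34),(0,61,34),(-70,75,30),(-70,-75,30)])/1e3
r=least_squares(lambda v:(proj(place(L,v),"top")-obs).ravel(),[.6,-.1,-.1],x_scale=[.01,.01,.05])
print(r.x,np.degrees(r.x[2]),r.fun.reshape(-1,2).round(1))
b=r.x
# clamp angle from bar centre
o=f([(337,143)])
r2=least_squares(lambda v:(proj(place([[.04-.085*np.cos(v[0]),v[1],.05+.085*np.sin(v[0])]],b),"top")-o).ravel(),[1.5,0.]);print("clamp",r2.x)
L_=[.6995,.2993];R_=[.6386,-.2459];mid=(np.array(L_)+R_)/2
th=np.radians(-6.37);print("rail origin",mid-R2(th)@[.045,0],"cradle j",(R2(-b[2])@(b[:2]-mid)))
d=np.array([.4779,.0362]);print("dash in bay",R2(-b[2])@(d-b[:2]))
print(robot.inverse_kinematics([.45,.05,.03],[180,0,-6]),robot.current_eef_rot())
```

```text
[ 0.61048152 -0.09889811 -0.10414608] -5.967130772745188 [[-0.1 -0.9]
 [ 0.1 -0.7]
 [ 0.4  0.1]
 [-0.6  0.6]
 [-3.  -0.3]
 [ 3.2  1.1]]
clamp [ 1.36514747e+00 -9.62174753e-04]
rail origin [0.62432782 0.03169269] cradle j [-0.04519422 -0.13100624]
dash in bay [-0.14590768  0.12058321]
[  15.55630518   24.62113224  -29.55621641  115.7868191    17.27308531
   43.79778743 -120.36517946] [ 1.79998383e+02 -1.44746194e-03  2.62361728e+01]
```

```bash
cat >> h.py <<'E'
YAW=-6.2
B0=np.array([.6105,-.0989,np.radians(YAW)])
def W(x,y,z,b=B0): return place([[x,y,z-M]],b)[0]   # z world
E
python3 - <<'E'
from h import *
T=robot.tip_reach; print(T)
o=[180,0,YAW]
fingers.gripper_to(0.0)
print(robot.tip_reach)
zz=.014+T
robot.move_to(W(-.038,-.112,.16),o)
robot.line_to(W(-.038,-.112,zz),velocity=.12)
print(robot.line_to(W(-.038,.1206-.0795,zz),velocity=.07), robot.current_contact_force())
robot.line_to(W(-.038,.025,zz),velocity=.1)
robot.line_to(W(-.038,.0,.16),velocity=.2)
robot.move_to([.33,.03,.16],[180,0,-3.6])
im=vision.grab_frame("top")[:,:,::-1]; cv2.imwrite("pics/top1.png",im)
cv2.imwrite("pics/top1c.png",cv2.resize(im[110:260,220:420],(800,600),interpolation=cv2.INTER_CUBIC))
print(robot.current_time_s())
E
```

```text
0.017
0.017
False [ 0.92114008 -1.60014248 -0.59763   ]
8.9583
```

View pics/top1c.png

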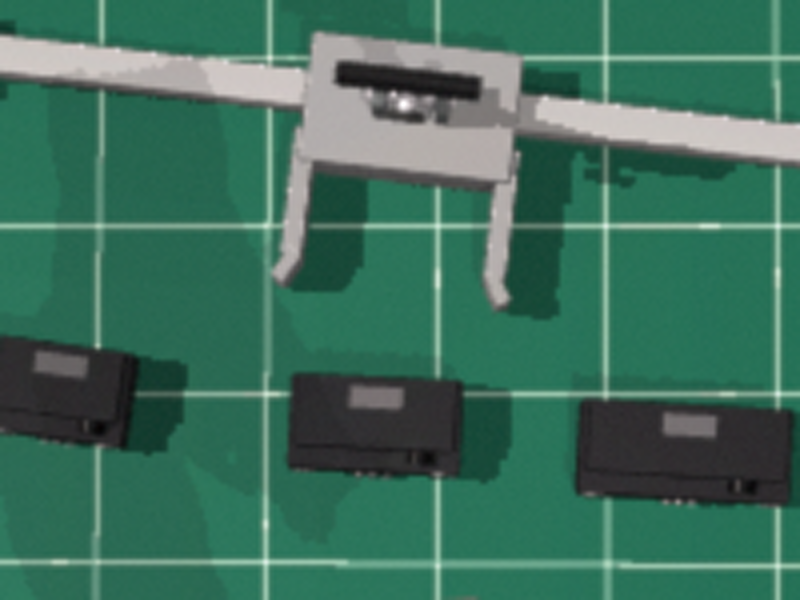

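The cradle moved. Its mouth is at crop (390,290), opposite dash_b at crop (376,425) along the bay axis. I'll refit it for numbers, then push.

Run:
```python
from h import *
from scipy.optimize import least_squares
obs=np.array([(315,32),(523,57),(508,185),(300,158)])/4+[220,110]-.5+.125
L=np.array([(75,61,34),(75,-61,34),(0,-61,34),(0,61,34)])/1e3
r=least_squares(lambda v:(proj(place(L,v),"top")-obs).ravel(),[.62,.02,-.1],x_scale=[.01,.01,.05])
print(r.x,np.degrees(r.x[2]),W(0,.1206,0),r.fun.round(1))
v,c=fit_dash(cv2.imread("pics/top1.png"),(314,216),l=.1); print(v,c)
b=np.array([*r.x[:2],np.radians(YAW)]); print("dash in bay",R2(-b[2])@(v[:2]-b[:2]))
```

```text
[ 0.62277535  0.02237254 -0.12068393] -6.914679906775871 [0.62352472 0.02099461 0.        ] [-0.2 -0.2  0.5 -0.1  0.3  0.  -0.6  0.3]
[ 0.47778557  0.03651029 -0.05110174] 0.06502300019736143
dash in bay [-0.1456686  -0.00160374]
```

```bash
cat >> h.py <<'E'
B=np.array([.6230,.0215,np.radians(YAW)])
E
python3 - <<'E'
from h import *
d=np.array([.4778,.0365,np.radians(-3.3)]); od=[180,0,-3.3]; z=.008+.017
fingers.gripper_to(.65)
robot.move_to(W(-.075,0,.08,d),od)
robot.line_to(W(-.075,0,z,d),velocity=.1)
print(robot.line_to(W(-.0395,0,z,d),velocity=.06), robot.current_contact_force())
print(robot.line_to(W(-.095,0,z,B),[180,0,YAW],velocity=.05,f_stop=12), robot.current_contact_force(), robot.current_tool_pos())
im=vision.grab_frame("top")[:,:,::-1]; cv2.imwrite("pics/top2.png",im)
cv2.imwrite("pics/top2c.png",cv2.resize(im[110:260,220:420],(800,600),interpolation=cv2.INTER_CUBIC))
print(robot.current_time_s())
E
```

```text
False [ 0.39719605 -0.23141404 -0.38090954]
False [0.51004721 0.08206469 0.33279652] [0.52847269 0.03176713 0.02504439]
13.4917
```

View pics/top2c.png

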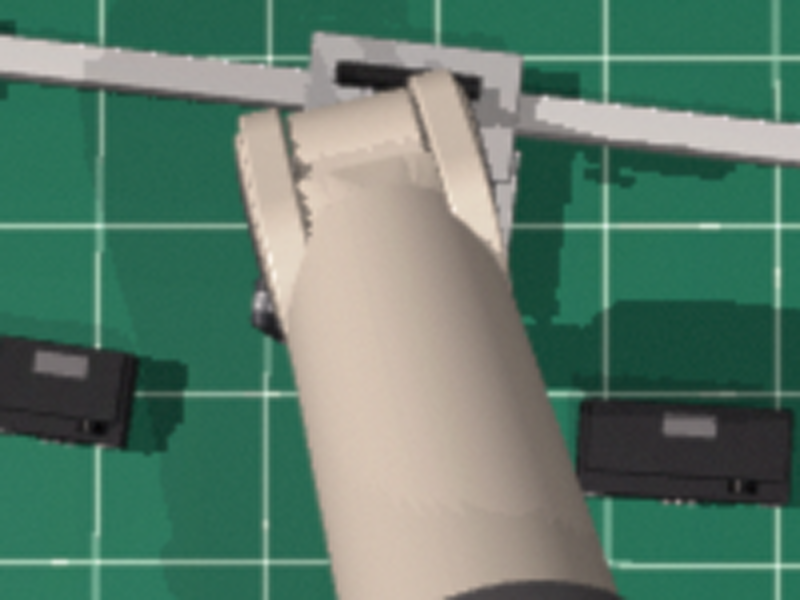

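The arm hides the mouth, but nothing has jammed: the force is about 0.5 N. I'll push on home with a force stop.

Run:
```python
from h import *
z=.025
s=robot.line_to(W(-.050,0,z,B),velocity=.03,f_stop=10)
p=robot.current_tool_pos(); print(s,R2(-B[2])@(np.array(p[:2])-B[:2]),robot.current_contact_force())
robot.line_to(W(-.12,0,z,B),velocity=.12)
robot.line_to(W(-.14,0,.16,B),velocity=.2)
robot.move_to([.36,.05,.22],[180,0,YAW])
im=vision.grab_frame("top")[:,:,::-1]; cv2.imwrite("pics/top3.png",im)
cv2.imwrite("pics/top3c.png",cv2.resize(im[110:260,220:420],(800,600),interpolation=cv2.INTER_CUBIC))
print(robot.current_time_s())
```

```text
True [-0.0649474  -0.00021357] [ 0.39939856 -0.05627547 -0.59240773]
16.6333
```

View pics/top3c.png

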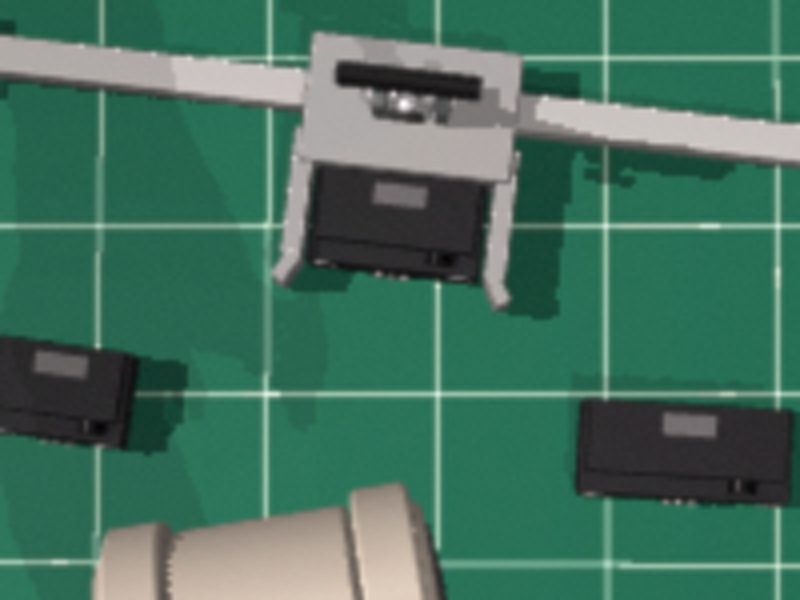

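dash_b is home: its back is against the stop at crop (400,172), its front is flush with the cheek ends, and the other two are undisturbed. Next is the clamp: straddle its arm from behind, sweep the bar forward, then press it down.

Run:
```python
from h import *
o=[180,0,YAW]; T=.017
P=lambda x,zt: W(x,0,zt+M+T,B)   # zt = nominal tip height above mat
fingers.gripper_to(.4)
robot.move_to(P(.0,.20),o)
robot.line_to(P(.072,.185),velocity=.2)
robot.line_to(P(.072,.112),velocity=.1)
for a in (75,65,55,45,35,27):
    t=np.radians(a); x=.04-.085*np.cos(t); z=.05+.085*np.sin(t)
    robot.line_to(P(x+.0165,z-.018),velocity=.06)
    print(a,robot.current_contact_force().round(1) if hasattr(robot.current_contact_force(),'round') else robot.current_contact_force())
robot.line_to(P(-.0,.125),velocity=.12)
robot.line_to(P(-.043,.125),velocity=.12)
s=robot.line_to(P(-.045,.038),velocity=.04,f_stop=14); p=robot.current_tool_pos()
print(s,p[2]-M-T,robot.current_contact_force())
robot.line_to(P(-.045,.15),velocity=.15)
robot.move_to([.36,.05,.22],o)
for c in("top","scene"):
    im=vision.grab_frame(c)[:,:,::-1]; cv2.imwrite(f"pics/{c}4.png",im)
    q=im[110:260,220:420] if c=="top" else im[180:330,180:380]
    cv2.imwrite(f"pics/{c}4c.png",cv2.resize(q,(800,600),interpolation=cv2.INTER_CUBIC))
print(robot.current_time_s())
```

```text
75 [-0.   0.2  0.7]
65 [ 0.5 -0.2 -0.4]
55 [ 0.7 -0.2  0.4]
45 [ 0.2 -0.3 -0.4]
35 [ 3.3  0.1 -2.8]
27 [ 5.5  0.2 -3.8]
True 0.05547311990120904 [-0.89555928 -0.72779518  7.18508708]
26.6417
```

View pics/top4c.png

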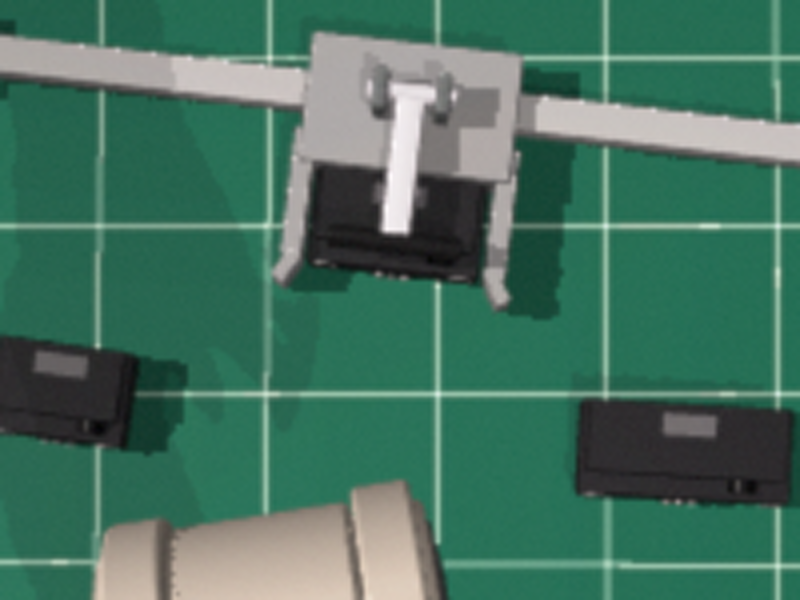

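View pics/scene4c.png

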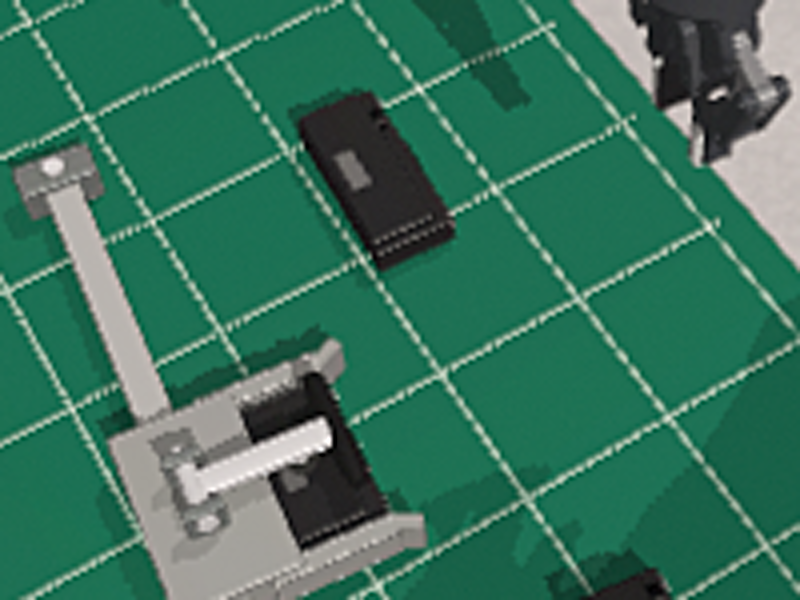

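The clamp is down over dash_b, with the bar at about crop (395,245). I'll press once more, harder, to confirm it is on its limit, then hand in.

Run:
```python
from h import *
from station import workorder
o=[180,0,YAW]; T=.017
P=lambda x,zt: W(x,0,zt+M+T,B)
robot.move_to(P(-.046,.10),o)
s=robot.line_to(P(-.046,.045),velocity=.03,f_stop=22); print(s,robot.current_tool_pos()[2]-M-T,robot.current_contact_force())
robot.line_to(P(-.046,.15),velocity=.15)
robot.move_to([.36,.05,.22],o)
a=vision.grab_frame("top")[:,:,::-1].astype(int); b=cv2.imread("pics/top4.png").astype(int)
print("changed px near cradle",(abs(a-b).max(2)[110:185,280:360]>40).sum(),robot.current_time_s())
if s: print(workorder.close_job())
```

```text
True 0.055539325587072766 [-1.77849228 -0.4388565   6.49514329]
changed px near cradle 0 30.7333
the job is handed in; nothing more can be done
None
```

The job is handed in at about 31 s on the robot clock: dash_b was pushed over the mat until it stopped firmly against the back stop, and the clamp arm is down on its limit over it; I saw no sign of dash_a or dash_c moving, and the robot never went near the jar, bottle or screwdriver.

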